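Hook the pan out from under the flap

TASK

Pick up the hooked rod from its wooden rest, reach in under the slatted steel flap, hook the small aluminium pan by the inside of its near wall and drag it forward along its tray until it bears on the rubber buffer behind the front lip; keep it pulled snug there with a light, steady pull of about 10 N (give or take a few) for a full second. Then unhook, leave the pan standing flat at the front of the tray, and lay the rod back on its rest the way it lay. Be gentle (a pull or knock above 20 N dents the pan), move the pan with the hook only and never with the gripper, and leave the flap and everything else on the counter alone.

Things in the scene. Friction and masses are not known exactly. Their poses are not given: they have to be found in the camera images.
- hook_grip (a point): Hooked rod, 160 g: wooden handle 130 long, 20 wide, 24 high; point: its middle, where to grip (across the 20 mm, from above, 80 N or more so it cannot turn). x along the handle to the hook, z up. A steel rod 8 thick runs on along x at mid height and turns straight down 150 mm ahead, ending in a 14 mm ball. Starts lying level on the rest, hook hanging in front.
- hook_tip (a point): Centre of the 14 mm ball at the lower end of the hook: 150 mm ahead (+x) of hook_grip and 52 mm below it.
- rest_seat (a point): Fixed wooden rest: base 150 x 70, two cross bearers 18 thick, 53 mm before and behind the middle, tops 56 mm above the counter, carry the handle; between them it is open for fingers. Cheeks 10 high, 40 apart, flank the handle on each bearer. Point: the place of hook_grip when the rod lies on the rest (68 mm above the counter); x along the rod to the hook.
- lip: Front lip of the fixed steel tray: strip 156 wide (y), 6 thick, top 34 mm above the counter. Origin: midway on its inner face, at the tray's floor, 4 mm above the counter; x points away from the robot along the tray. It carries a rigidly screwed rubber buffer bar, 126 wide, whose face stands 10 to 34 mm inside the lip: different each time, not measured. Rails along x, 18 high, at y +-72 mm.
- pan_mid (a point): Small round dented aluminium pan, open, straight-sided: 130 outside diameter, 45 high, wall 3, base 4, 0.3 to 0.6 kg. Point: on its axis, 22.5 mm above its underside. It stands on the tray's floor between the rails, under the flap, its centre 140 to 160 mm beyond the lip's inner face (75 to 99 when it bears on the buffer). Sliding it takes 1 to 4 N.
- flap: Slatted flap of steel bars, fixed level above the tray like a low roof, 236 wide (y), 180 deep. Origin: midway along its near edge, on its underside, 160 mm above the counter and 65 mm beyond the lip's inner face; x points away from the robot. A low shelf stands behind it.
- cup0: Bystander: short steel cup 66 wide, 62 high, origin under its centre.
- cup1: Bystander: another such cup.
- cup2: Bystander: another such cup.
- jar: Bystander: green ceramic sugar jar 100 wide, 136 high, origin under its centre.
- tongs: Bystander: steel tongs 168 long, 8 high, lying on a slatted wooden trivet 18 high.
Mind the look-alikes: they are no part of the job. Leave any yellow look-alike of the part that bears pan_mid alone.

How it is judged (in metres and radians):
On the way, in this order (a step that is already met when the one before it is completed fails the run):
1. the hook's ball is down inside the pan, the rod held (horizontal distance between hook_tip and pan_mid below 0.062 m and z of hook_tip in the frame of pan_mid below 0.012 m and contact force between the fingers and hook above 3 N), for 0.1 s.
2. the hook pulls the pan snug against the lip's buffer with a steady 6 to 14 N for 0.7 s (contact force between pan and lip above 3 N and contact force between hook and pan between 6 and 14 N), for 0.7 s.
At the end, for the whole second after the job is handed in: The pan stands flat (tilt under 0.05 rad) and still, at the front of the tray (centre within 104 mm of the lip's inner face); the rod lies still and level on both bearers of its rest, hook to the front, within 20 mm of its seat and at its height within 5 mm (x of pan_mid in the frame of lip below 0.104 m and angle between pan_mid's own z axis and vertical below 0.05 rad and linear speed of each of pan, hook below 0.01 m/s and contact force between hook and pan below 0.1 N and horizontal distance between hook_grip and rest_seat below 0.02 m and z of hook_grip in the frame of rest_seat between -0.005 and 0.005 m and horizontal distance between hook_tip and rest_seat above 0.13 m and x of hook_tip in the frame of rest_seat above 0.12 m and angle between hook_grip's own z axis and vertical below 0.1 rad); the robot touches nothing.
It fails at once if the gripper or arm touches the pan (contact force between any of the fingers, the arm and pan above 0.5 N).
It fails at once if the pan is pulled or pressed (by the hook, or on the lip's buffer) with more than 20 N (contact force between pan and lip above 20 N or contact force between hook and pan above 20 N).
It fails at once if the pan is lifted or tipped (angle between pan_mid's own z axis and vertical above 0.25 rad or z of pan_mid in the frame of lip above 0.04 m).
It fails at once if the flap is struck (contact force between anything else and flap above 5 N).
It fails at once if a bystander is disturbed (distance of any of cup0, cup1, cup2, jar, tongs from where it was at the start of the episode above 0.02 m).
It also fails if it takes over 72 s, if anything falls off the work surface, if the arm or the gripper's body presses on something with over 40 N, if the wrist force passes 120 N, or if a joint passes its speed limit or range.

ROBOT

A 6-joint arm with a two-finger parallel gripper is mounted at the origin on the work surface. World frame = base frame: x ahead of the robot, y to its left, z up, the work surface at z = 0. Lengths are in m, angles in degrees, forces in N, time in s.
With the tool pointing down it reaches from about 0.4 to 0.825 m from the base axis. Payload 7 kg.
Tool frame: the origin (TCP) lies midway between the tips of the shut fingers; the grasp point (between the pads) lies manip.grasp_offset behind it (manip.grasp_offset is the distance from the TCP to the grasp point, in m); z points along the fingers, x is the direction in which the jaws open and shut, and the axes are right-handed (so a half turn about z gives the same grasp; the last joint's range is limited). The gripper opens to 88 mm and grips with 3 to 60 N. Pads are 19 mm wide; open, the fingers measure 130 mm over their backs; the gripper's body (78 mm by 193 mm) begins 47 mm behind the grasp point.
Start: joints at [93.57, 20.546, 0.682, 0, -70.136, -16.507], TCP at [0.151, 0.658, 0.227] pointing down, gripper open.
Joint ranges: [-176.03, 176.03], [-82.01, 121.73], [-58.28, 71.71], [-173.87, 95.51], [-174.79, -0.11], [-173.66, 173.66]. Speed limits (degrees/s): [136.94, 136.94, 172.46, 180, 180, 180].

INTERFACE

Orientations are given as a 3x3 rotation matrix whose columns are the frame's x, y, z axes.
In Python, from cell import readout, snapshot, get_calibration, order, manip gives the robot as it stands.
- The arm moves only by the tool move_arm, never from a script. Its argument "series" is one flat list of numbers, 7 for each row, row after row: the shift along the tool's x, y, z in m, then the turn, a rotation vector about the tool's x, y, z in degrees, then the opening, from 0 (shut) to 1 (fully open). In form: [dx, dy, dz, wx, wy, wz, hand, dx, dy, dz, wx, wy, wz, hand, ...]. A call has exactly 8 rows; each row is the pose to reach, as a shift and turn from the pose measured when the call began, along the tool's axes at that moment; what a row does not reach only later rows make up. A row lasts 1/10 s, in which the tool goes at most 50 mm and 8.59 degrees, less where a joint would pass 70% of its speed; a pose out of reach is approached as far as the arm can. A call with a gripper value outside its range is refused whole. The fingers move at their own pace and stop on an object; "force" is the grip in N (left out, the last holds). Time passes only in rows, so rows that repeat a pose let the fingers close, or fill a call up. It gives the time, the measured TCP pose, the force and the opening at its end, in the units of the state.
- readout.read_state(): the state, without advancing time (a new reading comes with each control period).
- snapshot(name): name is "scene" or "top"; returns the picture (384x512x3 uint8, red, green, blue); there is no depth.
- get_calibration(name): a dict with "fx", "fy", "cx", "cy" (pixels), "xyz" and "attitude" of the camera in the world. Camera axes: x right, y up, looking along -z (the intrinsics and any distortion apply to the point x, -y, -z); pixel columns grow to the right and rows downward; lengths in m; the calibration is good to about 2 mm. A picture is of the moment at which its call begins. get_calibration takes no time and is no camera call.
- order.close_job(): hands the job in, once; it reports no verdict.
The state is a dict: "time_s": time; "joint_pos": joint angles; "qd": joint speeds; "joint_efforts": joint torques, N m; "eef_pos": TCP position; "tcp_rot": TCP orientation; "wrist_force": force on the tool from outside, world axes, zero at the start; "ft_torque": the same for the moment, N m; "gripper_width": finger opening in m.
Only numpy, scipy, OpenCV 4.12 (cv2) and the standard library are available. Lean on these libraries where they do the work, as an engineer would, in place of code of your own. Each camera call takes 0.05 s, during which the arm holds its last target. There are 200 camera calls.

## Working session

There is one attempt and no reset: what is moved stays moved. The work goes in short steps, Python scripts to look and compute and a tool call to move; the robot and the scene stay as the last step left them, time stands still between calls to the robot, and variables do not carry over. Pictures are saved under pics/ and viewed, about 8 in all and at most 12, crops included, and the job is handed in when it is done.

Besides the shell and the picture viewer there is one more tool, called after "Emit:" as a command line: name --argument value ..., lists and objects as JSON in quotes. move_arm: Moves the arm, as the interface text tells. Its arguments: {"type":"object","properties":{"series":{"type":"array","items":{"type":"number"}},"force":{"type":"number"}},"required":["series"]}

```bash
mkdir -p pics; ls; python3 - <<'E'
from cell import readout, snapshot, get_calibration, order, manip
import cv2
print(readout.read_state()); print(manip.grasp_offset)
for n in("scene","top"):
    print(n,get_calibration(n)); cv2.imwrite(f"pics/{n}0.png",snapshot(n)[:,:,::-1])
a=cv2.imread("pics/scene0.png");b=cv2.imread("pics/top0.png")
cv2.imwrite("pics/scene0b.png",cv2.resize(a,(800,600)));cv2.imwrite("pics/top0b.png",cv2.resize(b,(800,600)))
E
```

```text
pics
{'time_s': 0.0, 'joint_pos': array([ 9.35697959e+01,  2.05900235e+01,  6.33026308e-01, -1.92735554e-02,
       -7.01356212e+01, -1.65066844e+01]), 'qd': array([ 0.0614618 ,  0.12327582, -0.03015667,  0.03854757,  0.01439105,
        0.05386158]), 'joint_efforts': array([ 4.82715659e-04, -5.82709765e+01,  2.93049985e+01,  6.99693114e+00,
        6.85519277e-03, -1.65815354e-04]), 'eef_pos': array([0.15104227, 0.65737721, 0.22563561]), 'tcp_rot': array([[-2.23989120e-01, -9.74591621e-01, -2.15109096e-04],
       [-9.74590265e-01,  2.23989169e-01, -1.63303780e-03],
       [ 1.63972707e-03, -1.56139468e-04, -9.99998643e-01]]), 'wrist_force': array([-0.82110158, -0.18051532,  0.7602613 ]), 'ft_torque': array([-0.0379654 , -0.03181677,  0.00683832]), 'gripper_width': 0.08807325788629157}
0.0188
scene {'fx': 419.04566308244375, 'fy': 419.04566308244375, 'cx': 260.465033788601, 'cy': 192.82714229970784, 'xyz': array([ 1.20915134, -0.00679758,  1.05076575]), 'attitude': array([[ 0.07120996, -0.78518042,  0.61515921],
       [ 0.99740122,  0.06282323, -0.03527107],
       [-0.01095213,  0.6160722 ,  0.78761354]])}
top {'fx': 435.8758511093605, 'fy': 435.8758511093605, 'cx': 256.64485602642117, 'cy': 193.86634393717097, 'xyz': array([0.2734353 , 0.03845599, 1.38492704]), 'attitude': array([[ 0.0296909 ,  0.98591857, -0.16456923],
       [-0.99951378,  0.02771608, -0.01428375],
       [-0.0095214 ,  0.16491331,  0.98626211]])}
```

View pics/scene0b.png

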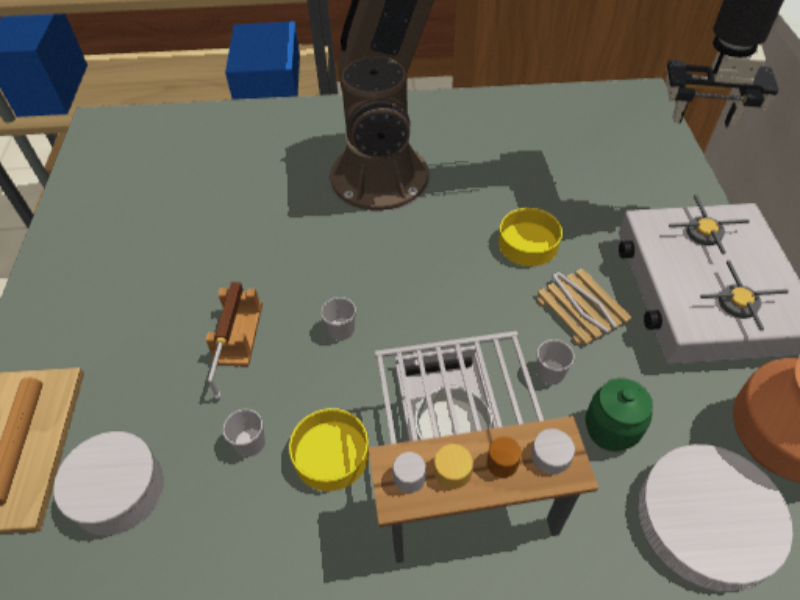

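View pics/top0b.png

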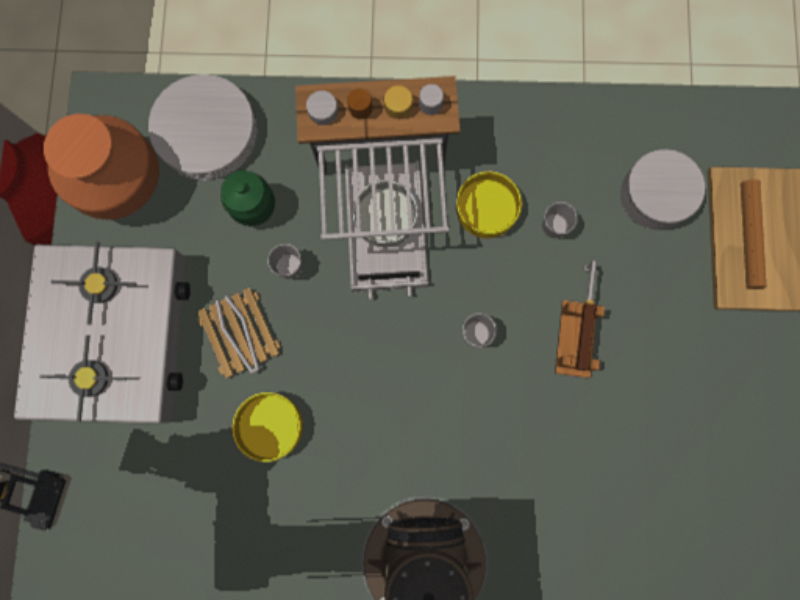

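The hooked rod lies on its rest at about scene (225,315) and top (587,335) in the enlarged pictures. The aluminium pan is under the flap at top (390,210). The yellow pans at top (489,204) and (267,427) are look-alikes, so I'll leave them alone. I'll enlarge the rest and the tray to confirm.

```bash
cat > h.py <<'E'
import numpy as np, cv2
from cell import readout, snapshot, get_calibration, order, manip
def ray(n,u,v):
    c=get_calibration(n); d=np.array([(u-c['cx'])/c['fx'],-(v-c['cy'])/c['fy'],-1.])
    return c['xyz'],c['attitude']@d
def onz(n,u,v,z):
    o,d=ray(n,u,v); return o+d*(z-o[2])/d[2]
def proj(n,p):
    c=get_calibration(n); q=c['attitude'].T@(np.asarray(p,float)-c['xyz']); return np.array([c['cx']-c['fx']*q[0]/q[2],c['cy']+c['fy']*q[1]/q[2]])
def tri(a,b):
    (o1,d1),(o2,d2)=ray("scene",*a),ray("top",*b)
    s=np.linalg.lstsq(np.c_[d1,-d2],o2-o1,rcond=None)[0]
    p,q=o1+s[0]*d1,o2+s[1]*d2; return (p+q)/2,np.linalg.norm(p-q)
E
python3 - <<'E'
import cv2,numpy as np
a=cv2.imread("pics/scene0.png");b=cv2.imread("pics/top0.png")
def crop(im,u,v,w,h,k): return cv2.resize(im[v:v+h,u:u+w],None,fx=k,fy=k,interpolation=cv2.INTER_CUBIC)
# top row rest in both (5x, 80x60 -> 400x300); bottom row tray (4x 100x75)
r=np.vstack([np.hstack([crop(a,115,175,72,54,5.5555),crop(b,335,160,96,72,4.1667)])[:300,:800],np.hstack([crop(a,235,205,120,90,3.3334),crop(b,195,85,110,82,3.63636)[:298]])[:300] if 0 else np.hstack([crop(a,235,205,120,90,3.33334)[:298,:400],crop(b,195,85,110,82,3.63637)[:298,:400]])])
print(r.shape);cv2.imwrite("pics/c1.png",r)
# handle masks
for n,im,(u,v,w,h) in(("scene",a,(130,175,45,60)),("top",b,(340,160,60,90))):
    s=im[v:v+h,u:u+w]; hsv=cv2.cvtColor(s,cv2.COLOR_BGR2HSV)
    m=((hsv[...,0]<13)|(hsv[...,0]>170))&(hsv[...,1]>110)&(hsv[...,2]<125)
    ys,xs=np.nonzero(cv2.morphologyEx(m.astype('uint8'),cv2.MORPH_OPEN,np.ones((2,2))))
    print(n,len(xs),cv2.minAreaRect(np.c_[xs+u,ys+v].astype(np.float32)))
E
```

```text
(598, 800, 3)
scene 316 ((147.68869018554688, 199.33961486816406), (8.928435325622559, 36.812625885009766), 15.94539737701416)
top 312 ((375.71533203125, 216.46714782714844), (7.641607761383057, 41.87601089477539), 6.581944465637207)
```

View pics/c1.png

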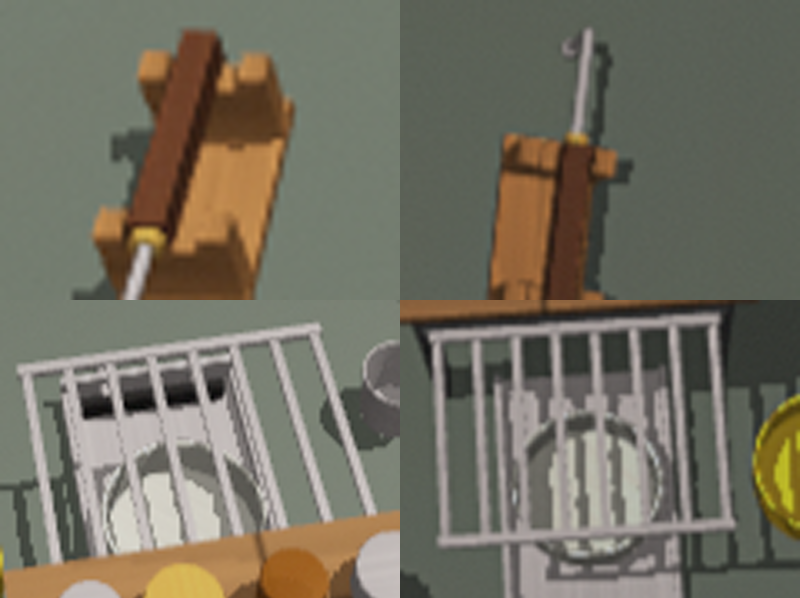

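```bash
python3 - <<'E'
from h import *
np.set_printoptions(precision=4,suppress=True)
a=cv2.imread("pics/scene0.png");b=cv2.imread("pics/top0.png")
for n,im,(u,v,w,h),side in(("scene",a,(130,175,45,60),0),("top",b,(340,160,60,90),-1)):
    s=im[v:v+h,u:u+w]; hsv=cv2.cvtColor(s,cv2.COLOR_BGR2HSV)
    m=((hsv[...,0]<13)|(hsv[...,0]>170))&(hsv[...,1]>110)&(hsv[...,2]<125)
    m=cv2.morphologyEx(m.astype('uint8'),cv2.MORPH_OPEN,np.ones((2,2)))
    k,l,st,_=cv2.connectedComponentsWithStats(m); m=l==1+st[1:,4].argmax()
    R=[(r+v,np.nonzero(m[r])[0]) for r in range(h) if m[r].any()]
    E=np.array([(q[side]+u+(0.5 if side else -.5),r) for r,q in R]); print(n,E[0],E[-1],len(E))
    f=np.polyfit(E[3:-3,1],E[3:-3,0],1)
    for r in(E[0,1]-.5,E[-1,1]+.5):
        print('  edge',r,onz(n,np.polyval(f,r),r,.080))
print("pan top",onz("top",246.8,137.1,.049))
P=lambda x,y:((x-400)/3.636+195,(y-299)/3.636+85)
for n,p in dict(fl_nearL=(440,544),fl_nearR=(735,528),fl_farL=(432,335),fl_farR=(720,318)).items(): print(n,onz("top",*P(*p),.17))
S=lambda x,y:(x/3.3333+235,(y-299)/3.3333+205)
print("scene flap nearL(+y)",onz("scene",*S(320,325),.17),"near -y",onz("scene",*S(20,370),.17))
print("rodtip",tri((115+0,175),(380,167)))
def crop(im,u,v,w,h,k): return cv2.resize(im[v:v+h,u:u+w],None,fx=k,fy=k,interpolation=cv2.INTER_CUBIC)
r=np.vstack([np.hstack([crop(a,120,205,64,48,6.25),crop(b,350,160,64,48,6.25)]),np.hstack([crop(a,240,215,64,48,6.25),crop(b,210,150,80,48,5)[:300] if 0 else crop(b,215,145,64,48,6.25)])])
cv2.imwrite("pics/c2.png",r)
E
```

```text
scene [148.5 182. ] [144.5 217. ] 36
  edge 181.5 [ 0.3807 -0.2977  0.08  ]
  edge 217.5 [ 0.5115 -0.3151  0.08  ]
top [381.5 196. ] [377.5 237. ] 42
  edge 195.5 [ 0.4968 -0.3217  0.08  ]
  edge 237.5 [ 0.3696 -0.3041  0.08  ]
pan top [0.6783 0.0945 0.049 ]
fl_nearL [0.5929 0.2052 0.17  ]
fl_nearR [ 0.6123 -0.0276  0.17  ]
fl_farL [0.7668 0.2202 0.17  ]
fl_farR [ 0.7873 -0.0123  0.17  ]
scene flap nearL(+y) [0.6006 0.2085 0.17  ] near -y [ 0.6239 -0.0237  0.17  ]
rodtip (array([ 0.5391, -0.2868,  0.2926]), np.float64(0.05334122238995765))
```

View pics/c2.png

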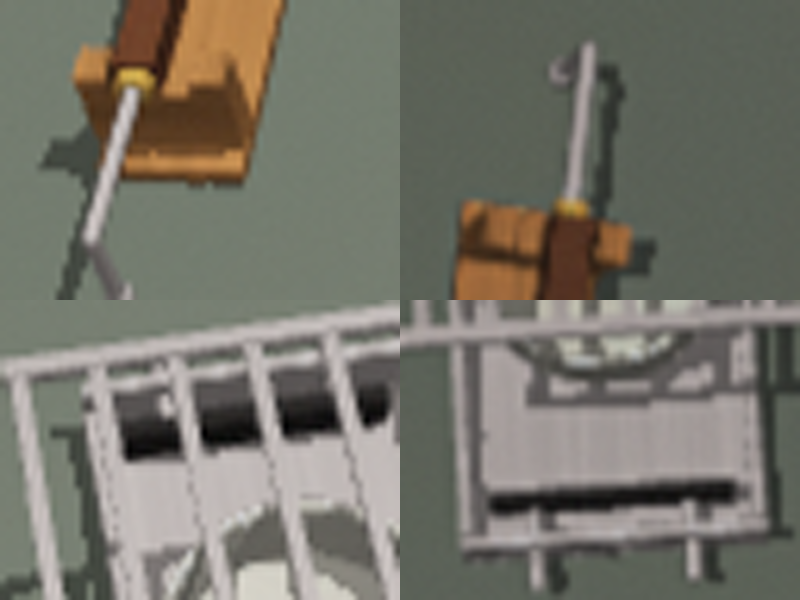

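```bash
cat >> h.py <<'E'
from scipy.spatial.transform import Rotation as Ro
def Rh(deg):  # tool down, tool x at heading deg
    c,s=np.cos(np.radians(deg)),np.sin(np.radians(deg)); return np.array([[c,s,0],[s,-c,0],[0,0,-1.]])
def go(pos,head):  # shift (mm, tool axes) and turn vec (deg) to a world TCP pose
    s=readout.read_state(); R=s['tcp_rot']
    print('t',round(s['time_s'],2),'pos',s['eef_pos'].round(4),'head',round(np.degrees(np.arctan2(R[1,0],R[0,0])),2),'F',s['wrist_force'].round(2),'w',round(s['gripper_width'],4))
    print('shift mm',(R.T@(np.array(pos)-s['eef_pos'])*1000).round(1),'turn',(Ro.from_matrix(R.T@Rh(head)).as_rotvec(degrees=True)).round(2))
E
python3 - <<'E'
from h import *
np.set_printoptions(precision=4,suppress=True)
go((.47,.40,.30),-160)
print("handle scene",onz("scene",147.5,180.4,.08),onz("scene",137.5,215.5,.08))
print("rod elbow",tri((134.2+0,243.5),(379.7,166.6)))
print("base px top",proj("top",(0,0,0))*1.5625,"scene",proj("scene",(0,0,0))*1.5625)
print("tcp px top",proj("top",readout.read_state()['eef_pos'])*1.5625,proj("scene",readout.read_state()['eef_pos'])*1.5625)
# tray in top: crop c2 BR scale 6.25 off (215,145)
P=lambda x,y:((x-400+.5)/6.25+214.5,(y-300+.5)/6.25+144.5)
for n,p,z in [("lip front L",(463,545),.034),("lip front R",(767,527),.034),("buffer back L",(490,492),.03),("buffer back R",(735,482),.03)]: print(n,onz("top",*P(*p),z))
E
```

```text
t 0.1 pos [0.151  0.6575 0.2257] head -102.94 F [-0.51  0.07  0.61] w 0.0876
shift mm [ 179.6 -368.5  -74. ] turn [-0.05 -0.07 57.06]
handle scene [ 0.3761 -0.3003  0.08  ] [ 0.5045 -0.3164  0.08  ]
rod elbow (array([ 0.5892, -0.3194,  0.0678]), np.float64(0.0006410827352889255))
base px top [423.4482 560.3297] scene [378.7244 175.2774]
tcp px top [ 33.2269 480.2197] [701.7833 121.1802]
lip front L [0.5283 0.1599 0.034 ]
lip front R [0.5418 0.0067 0.034 ]
buffer back L [0.5568 0.1477 0.03  ]
buffer back R [0.5655 0.0234 0.03  ]
```

Emit:
move_arm --series '[0.045,-0.046,-0.04,0,0,7,1,0.09,-0.092,-0.074,0,0,14,1,0.12,-0.138,-0.074,0,0,21,1,0.14,-0.185,-0.074,0,0,28,1,0.155,-0.23,-0.074,0,0,35,1,0.165,-0.275,-0.074,0,0,42,1,0.175,-0.32,-0.074,0,0,50,1,0.18,-0.368,-0.074,0,0,57,1]' --force 60

```text
time_s: 0.9
eef_pos: [0.438, 0.4119, 0.3003]
tcp_rot: [[-0.941, -0.338, -0.0], [-0.338, 0.941, -0.001], [0.0, -0.001, -1.0]]
wrist_force: [0.8, 1.9, 0.2]
gripper_width: 0.0878
```

```bash
python3 -c "
from h import *
go((.50,.03,.28),137)"
```

```text
t 0.9 pos [0.438  0.4119 0.3003] head -160.24 F [0.85 1.89 0.2 ] w 0.0878
shift mm [  70.8 -380.4   20.6] turn [-5.000e-02  0.000e+00  6.276e+01]
```

Emit:
move_arm --series '[0.009,-0.047,0.003,0,0,8,1,0.018,-0.095,0.005,0,0,16,1,0.026,-0.142,0.008,0,0,24,1,0.035,-0.19,0.01,0,0,32,1,0.044,-0.238,0.013,0,0,40,1,0.053,-0.285,0.016,0,0,48,1,0.062,-0.332,0.018,0,0,55,1,0.071,-0.38,0.02,0,0,63,1]'

```text
time_s: 1.7
eef_pos: [0.4993, 0.0284, 0.2805]
tcp_rot: [[-0.725, 0.689, -0.0], [0.689, 0.725, -0.001], [-0.0, -0.001, -1.0]]
wrist_force: [1.0, 1.0, 0.8]
gripper_width: 0.0876
```

```bash
python3 -c "
from h import *
go((.438,-.299,.20),82.2)"
```

```text
t 1.7 pos [0.4993 0.0284 0.2805] head 136.48 F [0.97 1.   0.82] w 0.0876
shift mm [-181.  -279.6   80.7] turn [-2.000e-02  3.000e-02  5.428e+01]
```

Emit:
move_arm --series '[-0.023,-0.035,0.0,0,0,7,1,-0.046,-0.07,0.01,0,0,14,1,-0.069,-0.105,0.02,0,0,21,1,-0.092,-0.14,0.03,0,0,28,1,-0.115,-0.175,0.04,0,0,35,1,-0.138,-0.21,0.05,0,0,42,1,-0.16,-0.245,0.065,0,0,48,1,-0.181,-0.2796,0.08,0,0,54.3,1]'

```text
time_s: 2.5
eef_pos: [0.4374, -0.3006, 0.2002]
tcp_rot: [[0.14, 0.99, 0.0], [0.99, -0.14, -0.001], [-0.001, 0.0, -1.0]]
wrist_force: [1.1, -0.7, -0.2]
gripper_width: 0.0877
```

```bash
python3 - <<'E'
from h import *
go((.438,-.299,.058),82.2)
a=snapshot("scene")[:,:,::-1].copy();b=snapshot("top")[:,:,::-1].copy()
cv2.imwrite("pics/s1.png",a);cv2.imwrite("pics/t1.png",b)
print(proj("scene",readout.read_state()['eef_pos']),proj("top",readout.read_state()['eef_pos']))
r=lambda im,u,v:cv2.resize(im[v:v+120,u:u+80],None,fx=5,fy=5,interpolation=cv2.INTER_CUBIC)
cv2.imwrite("pics/c3.png",np.hstack([r(a,110,140),r(b,340,145)]))
E
```

```text
t 2.5 pos [ 0.4374 -0.3006  0.2002] head 81.93 F [ 1.13 -0.7  -0.15] w 0.0877
shift mm [  1.8   0.3 142.2] turn [ 0.02  0.03 -0.27]
[135.1653652 169.3970113] [386.86799261 210.50612802]
```

View pics/c3.png

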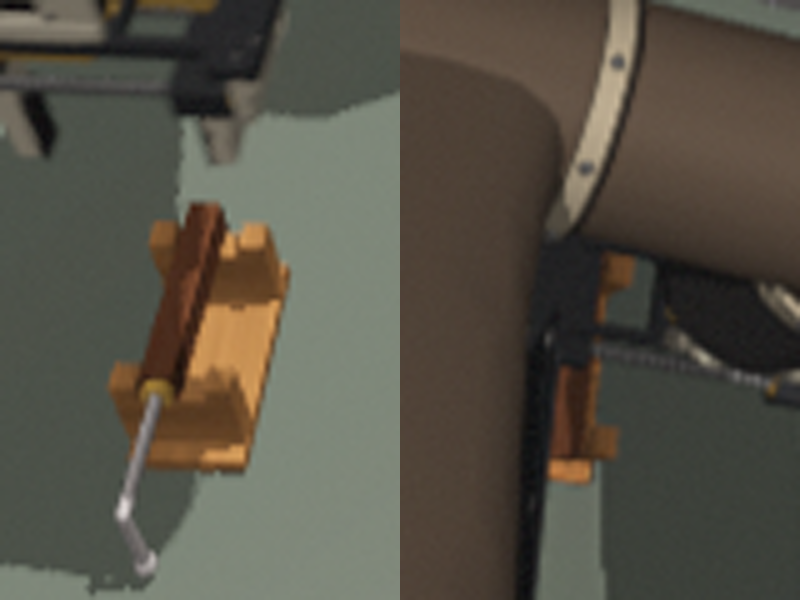

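The scene view shows the fingers straddling the handle, with their midpoint about (135,171) against the projected TCP at (135,169). The alignment agrees, so I'll descend.

Emit:
move_arm --series '[0.002,0,0.03,0,0,-0.3,1,0.002,0,0.065,0,0,-0.3,1,0.002,0,0.1,0,0,-0.3,1,0.002,0,0.13,0,0,-0.3,1,0.002,0,0.151,0,0,-0.3,1,0.002,0,0.151,0,0,-0.3,1,0.002,0,0.151,0,0,-0.3,0.5,0.002,0,0.151,0,0,-0.3,0.3]' --force 60

```text
time_s: 3.4
eef_pos: [0.4361, -0.2999, 0.0483]
tcp_rot: [[0.138, 0.99, -0.003], [0.99, -0.138, 0.0], [-0.0, -0.003, -1.0]]
wrist_force: [0.4, 1.2, 0.4]
gripper_width: 0.0768
```

Emit:
move_arm --series '[0,0,0,0,0,0,0.25,0,0,0,0,0,0,0.2,0,0,0,0,0,0,0.1,0,0,0,0,0,0,0.0,0,0,0,0,0,0,0.0,0,0,0,0,0,0,0.0,0,0,0,0,0,0,0.0,0,0,0,0,0,0,0.0]'

```text
time_s: 4.2
eef_pos: [0.436, -0.2999, 0.0482]
tcp_rot: [[0.138, 0.99, -0.003], [0.99, -0.138, 0.0], [-0.0, -0.003, -1.0]]
wrist_force: [0.1, 0.2, -0.5]
gripper_width: 0.0199
```

```bash
python3 - <<'E'
from h import *
go((.438,-.299,.12),82.2)
a=snapshot("scene")[:,:,::-1].copy()
cv2.imwrite("pics/s2.png",a)
E
```

```text
t 4.2 pos [ 0.436  -0.2999  0.0482] head 82.06 F [ 0.13  0.23 -0.52] w 0.0199
shift mm [  1.2   1.6 -71.8] turn [-0.16  0.02 -0.14]
```

Emit:
move_arm --series '[0,0,-0.01,0,0,0,0,0,0,-0.025,0,0,0,0,0,0,-0.045,0,0,0,0,0,0,-0.07,0,0,0,0,0,0,-0.1,0,0,0,0,0,0,-0.125,0,0,0,0,0,0,-0.14,0,0,0,0,0,0,-0.14,0,0,0,0]' --force 80

```text
time_s: 5.05
eef_pos: [0.4375, -0.3004, 0.1912]
tcp_rot: [[0.138, 0.99, 0.002], [0.99, -0.138, -0.001], [-0.001, 0.002, -1.0]]
wrist_force: [0.8, 0.3, -2.0]
gripper_width: 0.0198
```

```bash
python3 - <<'E'
from h import *
# staging: grip 150mm behind tip; tip over tray, yaw 4.8
ps=np.radians(4.8); ax=np.array([np.cos(ps),np.sin(ps)])
lip=np.array([.541,.084])
for d in(0.03,.105): g=lip+ax*(d-.15); print(d,g)
g=lip+ax*(.03-.15); go((g[0],g[1],.19),94.8)
a=snapshot("scene")[:,:,::-1].copy()
cv2.imwrite("pics/s3.png",a)
cv2.imwrite("pics/c4.png",cv2.resize(a[90:290,60:330],None,fx=2.96,fy=2.96,interpolation=cv2.INTER_CUBIC))
E
```

```text
0.03 [0.42142086 0.07395866]
0.105 [0.49615782 0.0802345 ]
t 5.05 pos [ 0.4375 -0.3004  0.1912] head 82.08 F [ 0.77  0.28 -1.98] w 0.0198
shift mm [368.5 -67.5   0.6] turn [  0.09   0.08 -12.72]
```

View pics/c4.png

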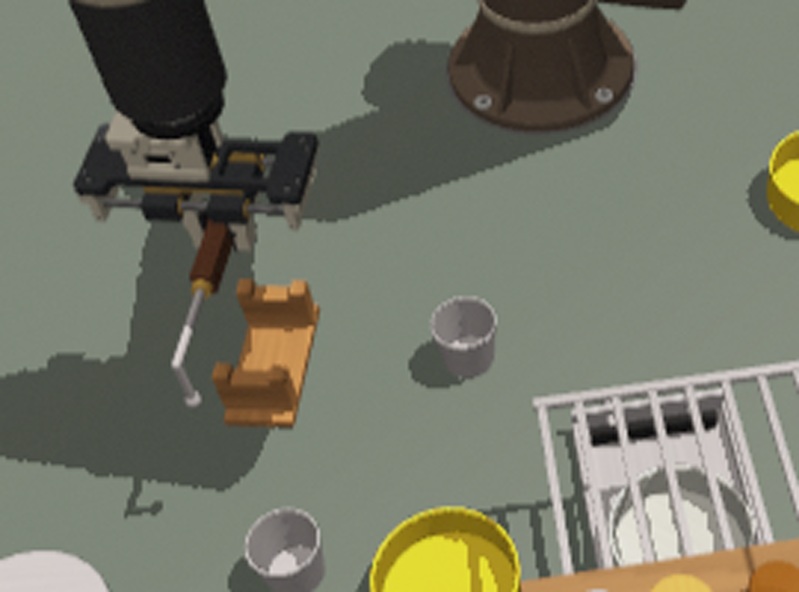

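The rod hangs level in the gripper (ball at crop (193,399), full-frame about (125,225)) and the rest is now empty. I'll move to a staging point in front of the tray.

Emit:
move_arm --series '[0.015,0,0,0,0,-1,0,0.045,-0.005,0,0,0,-2,0,0.085,-0.01,0,0,0,-3,0,0.13,-0.02,0,0,0,-5,0,0.175,-0.03,0,0,0,-6,0,0.22,-0.04,0,0,0,-8,0,0.265,-0.05,0,0,0,-9,0,0.305,-0.055,0,0,0,-11,0]'

```text
time_s: 5.9
eef_pos: [0.4228, 0.0113, 0.1884]
tcp_rot: [[-0.054, 0.999, -0.002], [0.999, 0.054, -0.0], [-0.0, -0.002, -1.0]]
wrist_force: [0.8, 0.3, -2.1]
gripper_width: 0.0197
```

```bash
python3 - <<'E'
from h import *
print(proj("scene",(.586,-.321,.158)),"vs 125.2,224.8")
go((.4214,.074,.105),94.8)
E
```

```text
[124.86954394 224.1797535 ] vs 125.2,224.8
t 5.9 pos [0.4228 0.0113 0.1884] head 93.12 F [ 0.75  0.33 -2.13] w 0.0197
shift mm [62.7  2.2 83.4] turn [-0.12  0.02 -1.68]
```

Emit:
move_arm --series '[0.015,0,0.005,0,0,-0.5,0,0.035,0,0.015,0,0,-1,0,0.055,0.001,0.03,0,0,-1.4,0,0.062,0.002,0.05,0,0,-1.7,0,0.062,0.002,0.07,0,0,-1.7,0,0.062,0.002,0.083,0,0,-1.7,0,0.062,0.002,0.087,0,0,-1.7,0,0.062,0.002,0.087,0,0,-1.7,0]'

```text
time_s: 6.7
eef_pos: [0.4205, 0.0728, 0.1005]
tcp_rot: [[-0.084, 0.996, -0.004], [0.996, 0.084, -0.002], [-0.002, -0.004, -1.0]]
wrist_force: [0.8, -0.2, -1.7]
gripper_width: 0.0196
```

```bash
python3 - <<'E'
from h import *
go((.4962,.0802,.1005),94.8)
a=snapshot("scene")[:,:,::-1].copy();b=snapshot("top")[:,:,::-1].copy()
cv2.imwrite("pics/s4.png",a);cv2.imwrite("pics/t4.png",b)
r=lambda im,u,v,w,h:cv2.resize(im[v:v+h,u:u+w],(400,600),interpolation=cv2.INTER_CUBIC)
cv2.imwrite("pics/c5.png",np.hstack([r(a,235,190,80,120),r(b,205,85,80,120)]))
E
```

```text
t 6.7 pos [0.4205 0.0728 0.1005] head 94.81 F [ 0.75 -0.23 -1.65] w 0.0196
shift mm [ 1.  76.  -0.3] turn [-0.24  0.09  0.01]
```

View pics/c5.png

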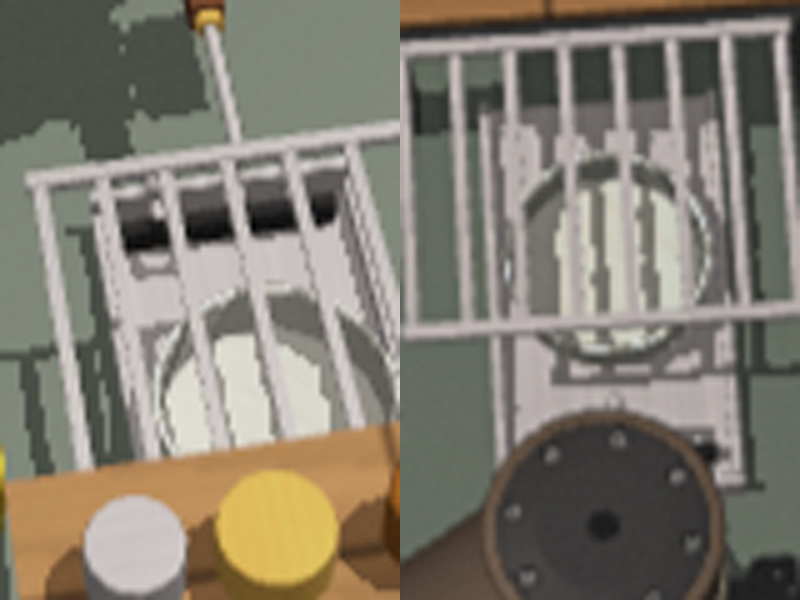

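```bash
python3 - <<'E'
from h import *
np.set_printoptions(precision=4,suppress=True)
print("near rim scene",onz("scene",287.6,246.6,.049),"top",onz("top",247.6,156.6,.049))
print("far rim top",onz("top",(610-400)/5+204.6,152/5+84.6,.049),"L",onz("top",(508-400)/5+204.6,265/5+84.6,.049),"R",onz("top",(712-400)/5+204.6,245/5+84.6,.049))
print("elbow top px",proj("top",(.574,.0857,.12)),"img ~247.6,165")
E
```

```text
near rim scene [0.6204 0.0992 0.049 ] top [0.6146 0.0899 0.049 ]
far rim top [0.7516 0.0976 0.049 ] L [0.6749 0.1599 0.049 ] R [0.6915 0.0307 0.049 ]
elbow top px [247.8268 163.9595] img ~247.6,165
```

Emit:
move_arm --series '[0,0.01,0,0,0,0,0,0,0.022,0,0,0,0,0,0.001,0.036,0,0,0,0,0,0.001,0.05,0,0,0,0,0,0.001,0.063,0,0,0,0,0,0.001,0.075,0,0,0,0,0,0.001,0.083,0,0,0,0,0,0.001,0.083,0,0,0,0,0]'

```text
time_s: 7.6
eef_pos: [0.505, 0.0813, 0.1012]
tcp_rot: [[-0.083, 0.997, -0.002], [0.997, 0.083, -0.001], [-0.001, -0.002, -1.0]]
wrist_force: [0.1, -0.2, -1.7]
gripper_width: 0.0195
```

```bash
python3 - <<'E'
from h import *
go((.5035,.0808,.064),94.8)
a=snapshot("scene")[:,:,::-1].copy();b=snapshot("top")[:,:,::-1].copy()
cv2.imwrite("pics/s5.png",a);cv2.imwrite("pics/t5.png",b)
r=lambda im,u,v,w,h:cv2.resize(im[v:v+h,u:u+w],(400,600),interpolation=cv2.INTER_CUBIC)
cv2.imwrite("pics/c6.png",np.hstack([r(a,245,190,80,120),r(b,205,75,80,120)]))
e=readout.read_state()['eef_pos']
for p in ((.1495,.0125,.0198),(.1495,.0125,.0198-.052)): print([proj(n,e+np.array(p)) for n in("scene","top")])
E
```

```text
t 7.6 pos [0.505  0.0813 0.1012] head 94.79 F [ 0.12 -0.18 -1.65] w 0.0195
shift mm [-0.3 -1.5 37.2] turn [-0.12  0.03 -0.01]
[array([287.93373661, 243.34035858]), array([246.08502396, 138.130252  ])]
[array([287.14147535, 253.49050208]), array([246.64147723, 142.97664483])]
```

View pics/c6.png

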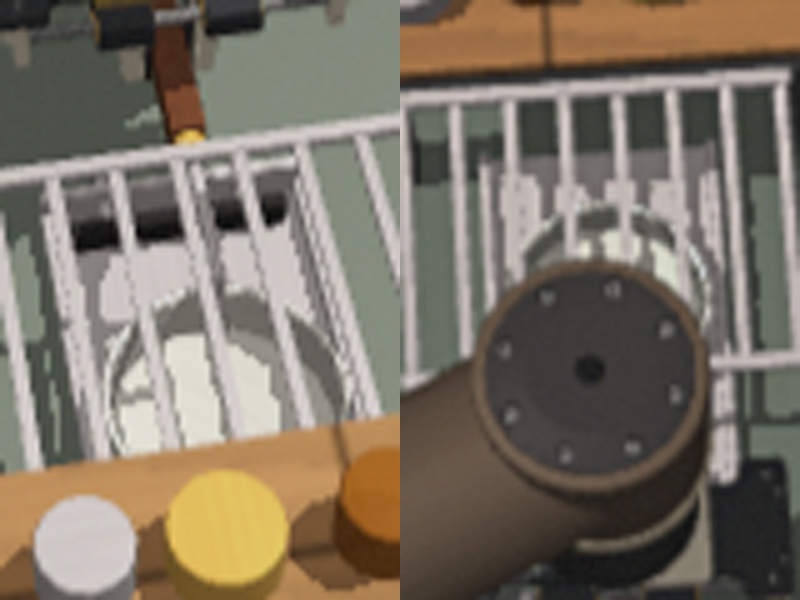

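The near rim is at about crop (215,290). The ball should be near (210,317), hidden behind a slat and just inside the rim. I'll lower it.

Emit:
move_arm --series '[0,0,0.004,0,0,0,0,0,0,0.01,0,0,0,0,0,-0.001,0.016,0,0,0,0,0,-0.001,0.022,0,0,0,0,0,-0.001,0.028,0,0,0,0,0,-0.001,0.034,0,0,0,0,0,-0.001,0.04,0,0,0,0,0,-0.001,0.041,0,0,0,0]'

```text
time_s: 8.5
eef_pos: [0.5021, 0.0807, 0.0593]
tcp_rot: [[-0.083, 0.997, -0.004], [0.997, 0.083, -0.001], [-0.001, -0.004, -1.0]]
wrist_force: [-0.4, -0.5, -1.5]
gripper_width: 0.0193
```

Emit:
move_arm --series '[0,0,0,0,0,0,0,0,-0.002,0,0,0,0,0,0,-0.004,0,0,0,0,0,0,-0.006,0,0,0,0,0,0,-0.008,0,0,0,0,0,0,-0.01,0,0,0,0,0,0,-0.012,0,0,0,0,0,0,-0.014,0,0,0,0,0]'

```text
time_s: 9.3
eef_pos: [0.488, 0.0795, 0.0594]
tcp_rot: [[-0.083, 0.997, -0.004], [0.997, 0.083, -0.001], [-0.001, -0.004, -1.0]]
wrist_force: [0.3, -0.6, -1.5]
gripper_width: 0.0195
```

Emit:
move_arm --series '[0,-0.002,0,0,0,0,0,0,-0.004,0,0,0,0,0,0,-0.006,0,0,0,0,0,0,-0.008,0,0,0,0,0,0,-0.01,0,0,0,0,0,0,-0.012,0,0,0,0,0,0,-0.014,0,0,0,0,0,0,-0.016,0,0,0,0,0]'

```text
time_s: 10.1
eef_pos: [0.472, 0.0782, 0.0595]
tcp_rot: [[-0.083, 0.997, -0.004], [0.997, 0.083, -0.001], [-0.001, -0.004, -1.0]]
wrist_force: [1.9, 0.5, -3.0]
gripper_width: 0.0197
```

```bash
python3 - <<'E'
from h import *
go((.48,.0788,.06),94.8)
b=snapshot("top");cv2.imwrite("pics/t6.png",b[:,:,::-1])
E
```

```text
t 10.1 pos [0.472  0.0782 0.0595] head 94.79 F [ 1.9   0.53 -2.95] w 0.0197
shift mm [-0.1  8.  -0.5] turn [-0.21  0.05 -0.01]
```

The force along the pull is now about 2 N, so the pan is sliding. I'll drag it on.

Emit:
move_arm --series '[0,-0.002,0,0,0,0,0,0,-0.0045,0,0,0,0,0,0,-0.007,0,0,0,0,0,0,-0.0095,0,0,0,0,0,0,-0.012,0,0,0,0,0,0,-0.0145,0,0,0,0,0,0,-0.017,0,0,0,0,0,0,-0.019,0,0,0,0,0]'

```text
time_s: 10.95
eef_pos: [0.4525, 0.0765, 0.0596]
tcp_rot: [[-0.083, 0.997, -0.004], [0.997, 0.083, -0.001], [-0.001, -0.004, -1.0]]
wrist_force: [1.3, 0.5, -2.2]
gripper_width: 0.0192
```

Emit:
move_arm --series '[0,-0.002,0,0,0,0,0,0,-0.004,0,0,0,0,0,0,-0.006,0,0,0,0,0,0,-0.008,0,0,0,0,0,0,-0.01,0,0,0,0,0,0,-0.011,0,0,0,0,0,0,-0.012,0,0,0,0,0,0,-0.013,0,0,0,0,0]'

```text
time_s: 11.75
eef_pos: [0.4395, 0.0755, 0.0597]
tcp_rot: [[-0.083, 0.997, -0.004], [0.997, 0.083, -0.001], [-0.001, -0.004, -1.0]]
wrist_force: [1.3, 0.4, -2.6]
gripper_width: 0.0192
```

```bash
python3 - <<'E'
from h import *
go((.421,.0745,.06),94.8)
a=snapshot("scene")[:,:,::-1].copy();b=snapshot("top")[:,:,::-1].copy()
cv2.imwrite("pics/s6.png",a);cv2.imwrite("pics/t7.png",b)
r=lambda im,u,v,w,h:cv2.resize(im[v:v+h,u:u+w],(400,600),interpolation=cv2.INTER_CUBIC)
cv2.imwrite("pics/c7.png",np.hstack([r(a,240,190,80,120),r(b,205,75,80,120)]))
E
```

```text
t 11.75 pos [0.4395 0.0755 0.0597] head 94.78 F [ 1.32  0.44 -2.56] w 0.0192
shift mm [  0.6 -18.5  -0.3] turn [-0.22  0.05 -0.02]
```

View pics/c7.png

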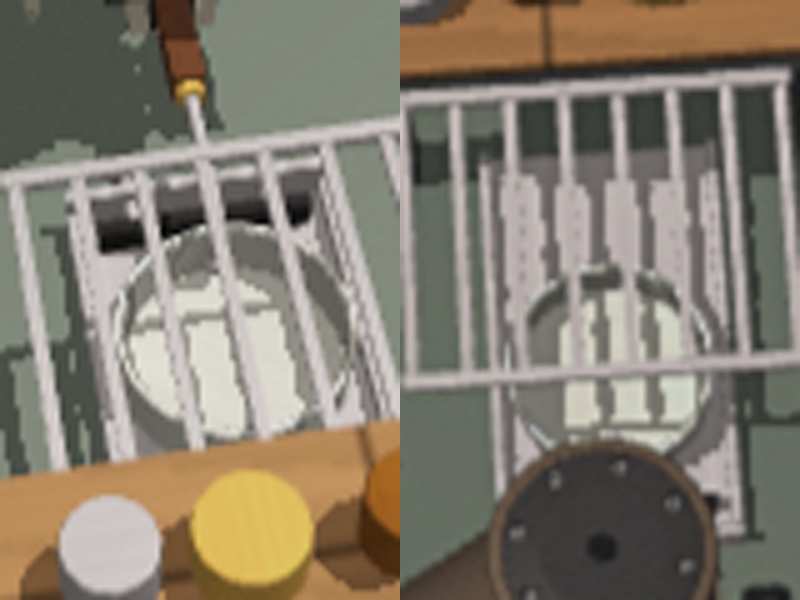

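```bash
python3 - <<'E'
from h import *
np.set_printoptions(precision=4,suppress=True)
lip=np.array([.541,.084]);ps=np.radians(4.8);ax=np.array([np.cos(ps),np.sin(ps)])
# from c2 bottom-left (scene0, 6.25x, off 240,215): buffer black lower edge at left end & 2nd
for n,x,y,z in[("c2",125,460,.004),("c2",180,452,.004),("c2",125,425,.03),("c2",125,395,.03)]:
    p=onz("scene",(x+.5)/6.25+239.5,(y-300+.5)/6.25+214.5,z);print(n,p,(p[:2]-lip)@ax)
for x,y,z in[(100,252,.004),(225,205,.03),(230,228,.049)]:
    p=onz("scene",(x+.5)/5+239.5,(y+.5)/5+189.5,z);print("c7",p,(p[:2]-lip)@ax)
for x,y in[(490,492),(735,482)]:
    p=onz("top",(x-400+.5)/6.25+214.5,(y-300+.5)/6.25+144.5,.03);print("top",p,(p[:2]-lip)@ax)
E
```

```text
c2 [0.5661 0.025  0.004 ] 0.020100343742824257
c2 [0.5638 0.051  0.004 ] 0.019931472532666188
c2 [0.5634 0.0256 0.03  ] 0.01742810396753049
c2 [0.5471 0.0267 0.03  ] 0.0012638901124832273
c7 [0.5655 0.0251 0.004 ] 0.01950490271529654
c7 [0.5555 0.0985 0.03  ] 0.015705383861737122
c7 [0.5832 0.0977 0.049 ] 0.043179257711918224
top [0.5568 0.1477 0.03  ] 0.021091971783893573
top [0.5655 0.0234 0.03  ] 0.019292499361067833
```

Emit:
move_arm --series '[0,-0.0005,0,0,0,0,0,0,-0.001,0,0,0,0,0,0,-0.0015,0,0,0,0,0,0,-0.002,0,0,0,0,0,0,-0.0025,0,0,0,0,0,0,-0.003,0,0,0,0,0,0,-0.0035,0,0,0,0,0,0,-0.004,0,0,0,0,0]'

```text
time_s: 12.65
eef_pos: [0.4354, 0.075, 0.0597]
tcp_rot: [[-0.083, 0.997, -0.004], [0.997, 0.083, -0.001], [-0.001, -0.004, -1.0]]
wrist_force: [0.7, 0.1, -3.2]
gripper_width: 0.0197
```

Two views put the buffer face about 20 mm inside the lip, so I expect contact at TCP x of about 0.42. I'll creep towards it.

Emit:
move_arm --series '[0,-0.001,0,0,0,0,0,0,-0.002,0,0,0,0,0,0,-0.003,0,0,0,0,0,0,-0.004,0,0,0,0,0,0,-0.005,0,0,0,0,0,0,-0.006,0,0,0,0,0,0,-0.0065,0,0,0,0,0,0,-0.007,0,0,0,0,0]'

```text
time_s: 13.45
eef_pos: [0.4283, 0.0745, 0.0597]
tcp_rot: [[-0.083, 0.997, -0.004], [0.997, 0.083, -0.001], [-0.001, -0.004, -1.0]]
wrist_force: [1.9, 0.3, -2.6]
gripper_width: 0.0194
```

Emit:
move_arm --series '[0,-0.0003,0,0,0,0,0,0,-0.0006,0,0,0,0,0,0,-0.0009,0,0,0,0,0,0,-0.0012,0,0,0,0,0,0,-0.0015,0,0,0,0,0,0,-0.0015,0,0,0,0,0,0,-0.0015,0,0,0,0,0,0,-0.0015,0,0,0,0,0]'

```text
time_s: 14.25
eef_pos: [0.4268, 0.0743, 0.0597]
tcp_rot: [[-0.083, 0.997, -0.004], [0.997, 0.083, -0.001], [-0.001, -0.004, -1.0]]
wrist_force: [0.9, 0.2, -2.0]
gripper_width: 0.0198
```

Emit:
move_arm --series '[0,-0.0003,0,0,0,0,0,0,-0.0006,0,0,0,0,0,0,-0.0009,0,0,0,0,0,0,-0.0012,0,0,0,0,0,0,-0.0015,0,0,0,0,0,0,-0.0015,0,0,0,0,0,0,-0.0015,0,0,0,0,0,0,-0.0015,0,0,0,0,0]'

```text
time_s: 15.05
eef_pos: [0.4252, 0.0742, 0.0597]
tcp_rot: [[-0.083, 0.997, -0.004], [0.997, 0.083, -0.001], [-0.001, -0.004, -1.0]]
wrist_force: [0.6, 0.7, -1.3]
gripper_width: 0.0196
```

Emit:
move_arm --series '[0,-0.0003,0,0,0,0,0,0,-0.0006,0,0,0,0,0,0,-0.0009,0,0,0,0,0,0,-0.0012,0,0,0,0,0,0,-0.0015,0,0,0,0,0,0,-0.0015,0,0,0,0,0,0,-0.0015,0,0,0,0,0,0,-0.0015,0,0,0,0,0]'

```text
time_s: 15.85
eef_pos: [0.4237, 0.074, 0.0597]
tcp_rot: [[-0.083, 0.997, -0.004], [0.997, 0.083, -0.001], [-0.001, -0.004, -1.0]]
wrist_force: [1.4, 0.3, -2.0]
gripper_width: 0.0198
```

Emit:
move_arm --series '[0,-0.0003,0,0,0,0,0,0,-0.0006,0,0,0,0,0,0,-0.0009,0,0,0,0,0,0,-0.0012,0,0,0,0,0,0,-0.0012,0,0,0,0,0,0,-0.0012,0,0,0,0,0,0,-0.0012,0,0,0,0,0,0,-0.0012,0,0,0,0,0]'

```text
time_s: 16.65
eef_pos: [0.4232, 0.0742, 0.0598]
tcp_rot: [[-0.083, 0.997, -0.003], [0.997, 0.083, -0.001], [-0.001, -0.003, -1.0]]
wrist_force: [4.6, -0.8, -4.1]
gripper_width: 0.0197
```

Contact with the buffer shows as a lag of about 0.7 mm at 4 N. I'll raise the pull gradually.

Emit:
move_arm --series '[0,-0.0007,0,0,0,0,0,0,-0.0008,0,0,0,0,0,0,-0.001,0,0,0,0,0,0,-0.0012,0,0,0,0,0,0,-0.0012,0,0,0,0,0,0,-0.0012,0,0,0,0,0,0,-0.0012,0,0,0,0,0,0,-0.0012,0,0,0,0,0]'

```text
time_s: 17.45
eef_pos: [0.4229, 0.0746, 0.0602]
tcp_rot: [[-0.084, 0.996, -0.001], [0.996, 0.084, -0.0], [-0.0, -0.001, -1.0]]
wrist_force: [6.3, -0.7, -3.7]
gripper_width: 0.0192
```

```bash
python3 -c "
from h import *
go((.42,.0742,.06),94.8)"
```

```text
t 17.45 pos [0.4229 0.0746 0.0602] head 94.8 F [ 6.3  -0.73 -3.75] w 0.0192
shift mm [-0.1 -2.9  0.2] turn [-0.08  0.    0.  ]
```

Emit:
move_arm --series '[0,-0.001,0,0,0,0,0,0,-0.0012,0,0,0,0,0,0,-0.0014,0,0,0,0,0,0,-0.0016,0,0,0,0,0,0,-0.0018,0,0,0,0,0,0,-0.0018,0,0,0,0,0,0,-0.0018,0,0,0,0,0,0,-0.0018,0,0,0,0,0]'

```text
time_s: 18.25
eef_pos: [0.4228, 0.0751, 0.0606]
tcp_rot: [[-0.084, 0.996, 0.001], [0.996, 0.084, 0.001], [0.001, 0.001, -1.0]]
wrist_force: [10.4, -1.7, -7.2]
gripper_width: 0.0197
```

```bash
python3 -c "
from h import *
go((.42,.0742,.06),94.8)"
```

```text
t 18.25 pos [0.4228 0.0751 0.0606] head 94.8 F [10.4  -1.73 -7.23] w 0.0197
shift mm [-0.6 -2.9  0.6] turn [ 0.08 -0.04  0.  ]
```

The pull is about 10 N. I'll hold it and take out the small vertical drift.

Emit:
move_arm --series '[-0.0003,-0.0016,0.0006,0,0,0,0,-0.0003,-0.0016,0.0007,0,0,0,0,-0.0003,-0.0016,0.0007,0,0,0,0,-0.0003,-0.0016,0.0007,0,0,0,0,-0.0003,-0.0016,0.0007,0,0,0,0,-0.0003,-0.0016,0.0007,0,0,0,0,-0.0003,-0.0016,0.0007,0,0,0,0,-0.0003,-0.0016,0.0007,0,0,0,0]'

```text
time_s: 19.05
eef_pos: [0.4227, 0.0752, 0.0602]
tcp_rot: [[-0.084, 0.996, 0.004], [0.996, 0.084, 0.002], [0.001, 0.004, -1.0]]
wrist_force: [10.5, -1.6, -7.0]
gripper_width: 0.0198
```

```bash
python3 -c "
from h import *
go((.42,.0742,.06),94.8)"
```

```text
t 19.05 pos [0.4227 0.0752 0.0602] head 94.8 F [10.48 -1.58 -7.03] w 0.0198
shift mm [-0.7 -2.8  0.2] turn [ 0.22 -0.08  0.  ]
```

Emit:
move_arm --series '[-0.0003,-0.0015,0.0006,0.1,0,0,0,-0.0003,-0.0014,0.0007,0.1,0,0,0,-0.0003,-0.0014,0.0007,0.1,0,0,0,-0.0003,-0.0014,0.0007,0.1,0,0,0,-0.0003,-0.0014,0.0007,0.1,0,0,0,-0.0003,-0.0014,0.0007,0.1,0,0,0,-0.0003,-0.0014,0.0007,0.1,0,0,0,-0.0003,-0.0014,0.0007,0.1,0,0,0]'

```text
time_s: 19.85
eef_pos: [0.4227, 0.0751, 0.0599]
tcp_rot: [[-0.084, 0.996, 0.004], [0.996, 0.084, 0.002], [0.002, 0.004, -1.0]]
wrist_force: [9.1, -1.7, -6.4]
gripper_width: 0.02
```

```bash
python3 - <<'E'
from h import *
go((.43,.0742,.06),94.8)
a=snapshot("scene")[:,:,::-1].copy()
cv2.imwrite("pics/s7.png",a)
go((.43,.0742,.06),94.8)
cv2.imwrite("pics/c8.png",cv2.resize(a[170:310,230:320],(514,600)[:2][::1] if 0 else (386,600),interpolation=cv2.INTER_CUBIC))
E
```

```text
t 19.85 pos [0.4227 0.0751 0.0599] head 94.8 F [ 9.1  -1.74 -6.35] w 0.02
shift mm [-1.5  7.2 -0.1] turn [ 0.25 -0.11 -0.  ]
t 19.9 pos [0.4227 0.0751 0.0599] head 94.8 F [ 9.06 -1.66 -5.47] w 0.0197
shift mm [-1.5  7.2 -0.1] turn [ 0.25 -0.11 -0.  ]
```

View pics/c8.png

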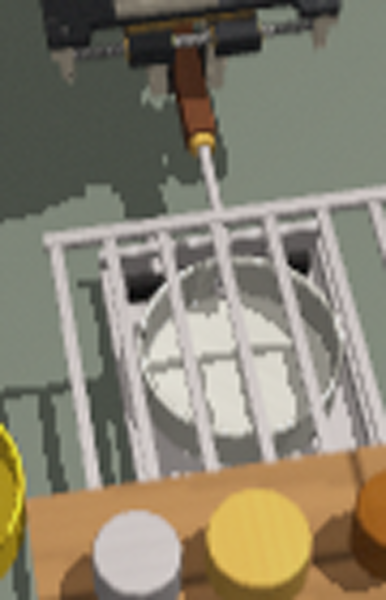

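The pan's near rim is at about (240,258), right over the buffer, the pull is a steady 9–10 N, and the hook has held for over 2 s. I'll ease off, move to the middle of the pan and lift out.

Emit:
move_arm --series '[-0.0003,-0.0005,0.0005,0.1,0,0,0,-0.0003,0.0005,0.0003,0.2,0,0,0,-0.0003,0.002,0.0002,0.2,0,0,0,-0.0003,0.005,0,0.2,0,0,0,-0.0003,0.009,0,0.2,0,0,0,-0.0003,0.014,0,0.2,0,0,0,-0.0003,0.018,0,0.2,0,0,0,-0.0003,0.018,0,0.2,0,0,0]'

```text
time_s: 20.7
eef_pos: [0.4413, 0.0765, 0.0599]
tcp_rot: [[-0.084, 0.997, 0.001], [0.997, 0.084, 0.002], [0.002, 0.001, -1.0]]
wrist_force: [0.3, 1.0, -1.5]
gripper_width: 0.0196
```

Emit:
move_arm --series '[0,0,-0.003,0,0,0,0,0,0,-0.008,0,0,0,0,0,0,-0.015,0,0,0,0,0,0,-0.022,0,0,0,0,0,0,-0.029,0,0,0,0,0,0,-0.036,0,0,0,0,0,0,-0.043,0,0,0,0,0,0,-0.045,0,0,0,0]'

```text
time_s: 21.5
eef_pos: [0.4417, 0.0767, 0.1059]
tcp_rot: [[-0.084, 0.996, 0.002], [0.996, 0.084, 0.003], [0.003, 0.002, -1.0]]
wrist_force: [0.1, 0.4, -1.5]
gripper_width: 0.0196
```

```bash
python3 - <<'E'
from h import *
go((.4214,.074,.107),94.8)
a=snapshot("scene")[:,:,::-1].copy()
cv2.imwrite("pics/s8.png",a)
E
```

```text
t 21.5 pos [0.4417 0.0767 0.1059] head 94.8 F [ 0.05  0.36 -1.54] w 0.0196
shift mm [ -1.  -20.4  -1.1] turn [ 0.13 -0.15 -0.  ]
```

Emit:
move_arm --series '[0,-0.004,0,0,0,0,0,0,-0.012,0,0,0,0,0,0,-0.02,-0.005,0.1,-0.1,0,0,0,-0.022,-0.02,0.1,-0.1,0,0,0,-0.022,-0.04,0.1,-0.1,0,0,0,-0.022,-0.06,0.1,-0.1,0,0,0,-0.022,-0.08,0.1,-0.1,0,0,0,-0.022,-0.085,0.1,-0.1,0,0]'

```text
time_s: 22.35
eef_pos: [0.4199, 0.075, 0.1928]
tcp_rot: [[-0.084, 0.996, 0.003], [0.996, 0.084, 0.002], [0.002, 0.004, -1.0]]
wrist_force: [-0.0, 0.2, -1.7]
gripper_width: 0.0193
```

```bash
python3 - <<'E'
from h import *
go((.4375,-.3004,.19),82.06)
a=snapshot("scene")[:,:,::-1].copy()
cv2.imwrite("pics/s9.png",a)
cv2.imwrite("pics/c9.png",cv2.resize(a[130:290,110:323],(798,600),interpolation=cv2.INTER_CUBIC))
E
```

```text
t 22.35 pos [0.4199 0.075  0.1928] head 94.83 F [-0.01  0.16 -1.71] w 0.0193
shift mm [-375.5  -14.     1.9] turn [ 0.19 -0.15 12.77]
```

View pics/c9.png

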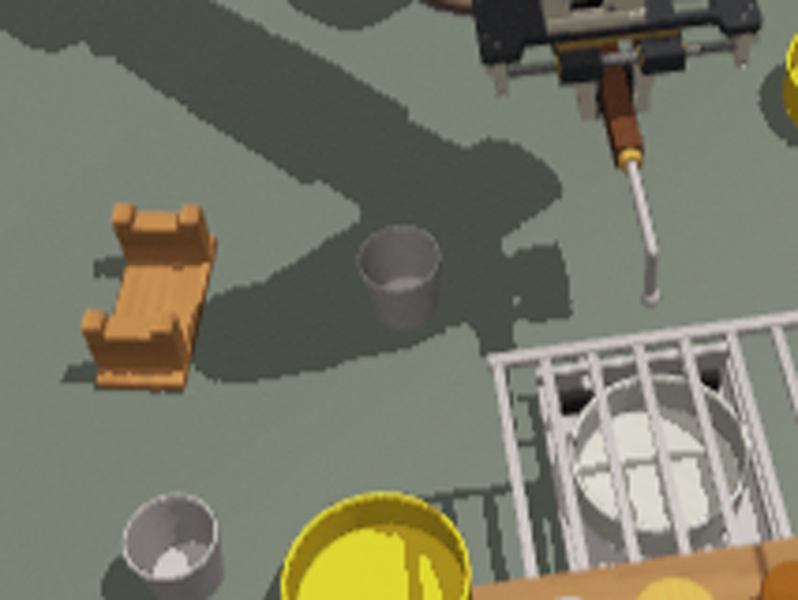

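The pan stands flat on the buffer at about (665,455), everything else looks undisturbed, and the hook is free with its ball at (650,297). I'll take the rod back the same way.

Emit:
move_arm --series '[-0.015,0,0,0,0,1,0,-0.045,0.005,0,0,0,2,0,-0.085,0.01,0,0,0,3,0,-0.13,0.01,0,0,0,5,0,-0.175,0.01,0,0,0,6,0,-0.22,0.01,0,0,0,8,0,-0.265,0.005,0,0,0,9,0,-0.305,0,0,0,0,11,0]'

```text
time_s: 23.2
eef_pos: [0.4443, -0.2307, 0.1904]
tcp_rot: [[0.109, 0.994, 0.001], [0.994, -0.109, 0.003], [0.003, 0.001, -1.0]]
wrist_force: [1.4, 0.9, -2.0]
gripper_width: 0.0192
```

```bash
python3 - <<'E'
from h import *
print(proj("scene",(.5694,.0875,.1606)),"img 283.3,209")
go((.4370,-.2999,.19),82.06)
E
```

```text
[282.69432047 208.15503446] img 283.3,209
t 23.2 pos [ 0.4443 -0.2307  0.1904] head 83.74 F [ 1.41  0.91 -1.99] w 0.0192
shift mm [-69.6   0.3   0.2] turn [ 0.04 -0.17  1.68]
```

Emit:
move_arm --series '[-0.025,0,0,0,-0.1,0.5,0,-0.05,0,0,0,-0.15,1,0,-0.065,0,0,0,-0.15,1.5,0,-0.07,0,0,0,-0.15,1.7,0,-0.07,0,0.015,0,-0.15,1.7,0,-0.07,0,0.035,0,-0.15,1.7,0,-0.07,0,0.055,0,-0.15,1.7,0,-0.07,0,0.06,0,-0.15,1.7,0]'

```text
time_s: 24.0
eef_pos: [0.4349, -0.2988, 0.1275]
tcp_rot: [[0.139, 0.99, -0.004], [0.99, -0.139, 0.002], [0.002, -0.004, -1.0]]
wrist_force: [-0.5, 0.0, -1.5]
gripper_width: 0.0199
```

```bash
python3 - <<'E'
from h import *
go((.4361,-.2999,.0482),82.06)
E
```

```text
t 24.0 pos [ 0.4349 -0.2988  0.1275] head 82.04 F [-0.45  0.04 -1.53] w 0.0199
shift mm [-1.   1.7 79.3] turn [-0.22 -0.09 -0.02]
```

Emit:
move_arm --series '[-0.001,0.002,0.015,0,0,0,0,-0.001,0.002,0.03,0,0,0,0,-0.001,0.002,0.045,0,0,0,0,-0.001,0.002,0.057,-0.1,0,0,0,-0.001,0.002,0.067,-0.1,0,0,0,-0.001,0.002,0.073,-0.1,0,0,0,-0.001,0.002,0.076,-0.1,0,0,0,-0.001,0.002,0.077,-0.1,0,0,0]'

```text
time_s: 24.8
eef_pos: [0.4365, -0.2999, 0.0505]
tcp_rot: [[0.138, 0.99, -0.002], [0.99, -0.138, 0.002], [0.002, -0.002, -1.0]]
wrist_force: [-0.2, 0.0, -0.8]
gripper_width: 0.0197
```

```bash
python3 - <<'E'
from h import *
go((.4361,-.2999,.0482),82.06)
E
```

```text
t 24.8 pos [ 0.4365 -0.2999  0.0505] head 82.05 F [-0.24  0.05 -0.84] w 0.0197
shift mm [-0.  -0.4  2.3] turn [-0.12 -0.09 -0.01]
```

Emit:
move_arm --series '[0,0,0.0008,0,0,0,0,0,0,0.0016,0,0,0,0,0,0,0.0022,0,0,0,0,0,0,0.0022,0,0,0,0,0,0,0.0022,0,0,0,0.1,0,0,0.0022,0,0,0,0.23,0,0,0.0022,0,0,0,0.26,0,0,0.0022,0,0,0,0.3]' --force 20

```text
time_s: 25.6
eef_pos: [0.4368, -0.3, 0.0485]
tcp_rot: [[0.138, 0.99, -0.001], [0.99, -0.138, 0.002], [0.001, -0.002, -1.0]]
wrist_force: [-0.4, -0.0, -1.1]
gripper_width: 0.0249
```

Emit:
move_arm --series '[0,0,0,0,0,0,0.4,0,0,0,0,0,0,0.6,0,0,0,0,0,0,0.8,0,0,0,0,0,0,1,0,0,0,0,0,0,1,0,0,0,0,0,0,1,0,0,0,0,0,0,1,0,0,0,0,0,0,1]'

```text
time_s: 26.4
eef_pos: [0.4368, -0.3, 0.0485]
tcp_rot: [[0.138, 0.99, -0.001], [0.99, -0.138, 0.002], [0.001, -0.002, -1.0]]
wrist_force: [0.4, -0.2, -0.9]
gripper_width: 0.084
```

Emit:
move_arm --series '[0,0,-0.01,0,0,0,1,0,0,-0.03,0,0,0,1,0,0,-0.06,0,0,0,1,0,0,-0.09,0,0,0,1,0,0,-0.12,0,0,0,1,0,0,-0.15,0,0,0,1,0,0,-0.16,0,0,0,1,0,0,-0.16,0,0,0,1]'

```text
time_s: 27.2
eef_pos: [0.4379, -0.3006, 0.2108]
tcp_rot: [[0.138, 0.99, 0.002], [0.99, -0.138, 0.0], [0.001, 0.002, -1.0]]
wrist_force: [-0.4, -0.1, 0.2]
gripper_width: 0.0877
```

```bash
python3 - <<'E'
from h import *
go((.4361,-.2999,.2),82.06)
a=snapshot("scene")[:,:,::-1].copy()
cv2.imwrite("pics/s10.png",a)
cv2.imwrite("pics/c10.png",cv2.resize(a[130:290,110:323],(798,600),interpolation=cv2.INTER_CUBIC))
print("ball expected",proj("scene",(.585,-.3205,.016)))
s2=cv2.imread("pics/s2.png");d=cv2.absdiff(s2,a)[190:260,120:170];print("diff hook area",(d.max(2)>60).sum())
E
```

```text
t 27.2 pos [ 0.4379 -0.3006  0.2108] head 82.06 F [-0.41 -0.14  0.23] w 0.0877
shift mm [ 0.4 -1.9 10.8] turn [ 0.14 -0.04  0.  ]
ball expected [138.4077379  251.78391034]
diff hook area 322
```

View pics/c10.png

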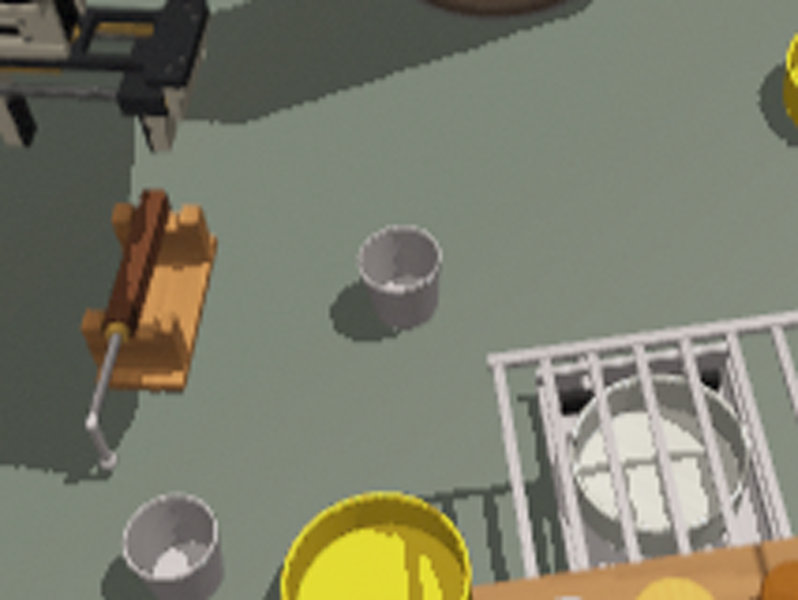

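The rod lies between the cheeks on both bearers with the hook to the front. Its ball is at full-frame (139,253), against (139,253) at the start. The pan is flat on the buffer and the gripper is clear, so I'll hand in.

```bash
python3 -c "
from h import *
print(order.close_job())"
```

```text
the job is handed in; nothing more can be done
None
```

I hooked the pan, dragged it to the buffer, held it there, unhooked it, laid the rod back on its rest and handed the job in. The clock stood at about 27 s of the 72 s allowed; no verdict is reported at hand-in.

- **Pull:** the readings at the end of each 0.8 s move were 6.3, 10.4, 10.5 and 9.1 N along the tray. That makes at least 1.6 s at 9–10.5 N. The force also had an unplanned vertical part of about 5 N, because friction on the wall made the hook lift slightly. I estimate the total at about 11.5 N, within the 6–14 N band. These are samples, so I did not see the peak between readings.
- **Pan position:** the hook stalled with the pan's centre about 87 mm from the lip. That fits the buffer face, which I measured at about 20 mm from two camera views. In the last picture the pan stands flat at the front of the tray.
- **Rod:** it lies between the cheeks on both bearers with the hook to the front. Its ball is within about a pixel of where it started, and I released it within 1 mm of the pose I gripped it at.
- **Surroundings:** in the last picture the flap and the cups in view look unmoved; the jar and tongs were outside that crop. The gripper was open and clear of everything.
- **Checks that disagreed:**
  - The two cameras first differed by 6–12 mm along x on some hand-picked edges, mostly my choice of edge. Triangulating the hook's elbow agreed to under 1 mm.
  - An automatic image comparison of the rest area showed differences, which I put down to the arm's shadow.
- **Grip force:** the text gives both a 60 N limit and "80 N or more" for the rod. I requested 80 N and it was accepted; the rod did not turn or slip.

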